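# Snap the blue polishing lap onto the flat lap spindle

## Robot

A 6-joint arm with a two-finger parallel gripper is mounted at the origin on a cart in front of the work surface, level with it; the furniture and walls round the work are solid. World frame = base frame: x ahead of the robot, y to its left, z up, the work surface at z = 0. Lengths are in m, angles in rad, forces in N, time in s.
With the tool pointing down it reaches from about 0.15 to 0.775 m from the base axis. Payload 6.1 kg.
Tool frame: the origin (TCP) lies on the centre line of the jaws, within the pads' length; the fingertips stand 14 mm ahead of it and the grasp point (between the pads) lies 5 mm behind it; z points along the fingers, y is the line along which they close (so a half turn about z gives the same grasp; the last joint's range is limited). The gripper opens to 85 mm and grips with 20 to 120 N. Pads are 22 mm wide; open, the fingers measure 114 mm over their backs; the gripper's body (76 mm by 85 mm) begins 54 mm behind the grasp point. The pads swing forward as they close: fully open they stand 13 mm farther back than shut.
Start: joints at [0, 0.126, -0.04, 1.405, 0, 1.571], TCP at [0.525, -0, 0.218] pointing down, gripper open.
Joint ranges: [-2.72, 2.72], [-0.95, 1.95], [-1.27, 1.35], [-1.78, 2.02], [-1.46, 1.47], [-3.14, 3.14]. Speed limits (rad/s): [2.39, 2.39, 3.01, 3.14, 3.14, 3.14].

## Interface

Orientations are given as a rotation vector (axis times angle).
In Python, from station import bot, viewer gives the robot as it stands (bot), with the cameras (viewer).
- The arm moves only by the shell command python3 nudge.py FILE [FORCE], which reads ROWS from the file FILE. ROWS is one flat JSON list of numbers that holds 1 to 5 rows one after another, with no inner brackets; each row has 5 numbers: dx, dy, dz in m, then a turn about the tool's z in rad, then the finger opening in m; each row shifts and turns the commanded pose from where the row before left it, along the tool's axes as they then stand; what a row does not reach is not made up. A row lasts 1/8 s, in which the tool goes at most 0.0625 m and 0.188 rad, less where a joint would pass 70% of its speed; a pose out of reach is approached as far as the arm can. The fingers move at their own pace and stop on an object; FORCE is the grip in N (left out, the last holds). Time passes only in rows, so rows that do not move let the fingers close. It prints the time, the measured TCP pose, the force, the opening and the grip force at its end. Input that does not fit is refused with a message, and nothing moves.
- bot.observe(): the state, without advancing time (a new reading comes with each control period).
- viewer.camera(name): name is "scene" or "side" or "wrist"; returns the picture (384x512x3 uint8, red, green, blue); there is no depth.
- viewer.camera_info(name): a dict with "vfov" (degrees; the focal length in pixels is half the picture's height over the tangent of half this angle, whatever the lens; pixels are square), "cx", "cy" (the principal point, pixels), "dist_coeffs" ([k1, k2, p1, p2, k3] as OpenCV has them; the pictures are not rectified), "rvec" (rotation vector, rad) and "tvec" (3), from world to camera coordinates, as OpenCV has them; the wrist camera has in their place "mount" (4x4, takes a point from camera to tool coordinates, whose origin is the TCP and whose axes are the flange's). Camera axes: x right, y down, z forward; pixel columns grow to the right and rows downward; lengths in m; the calibration is good to about 2 mm. A picture is of the moment at which its call begins: read the wrist's pose just before it. camera_info takes no time and is no camera call.
- bot.close_job(): hands the job in; it is judged then, once.
The state is a dict: "t": time; "joint_positions": joint angles; "joint_vel": joint speeds; "joint_efforts": joint torques, N m; "ee_pos": TCP position; "ee_rot": TCP orientation; "contact_force": force on the tool from outside, world axes, zero at the start; "moment": the same for the moment, N m; "finger_gap": finger opening in m; "finger_force": force on a finger pad.
Only numpy, scipy, OpenCV 4.12 (cv2) and the standard library are available. Lean on these libraries where they do the work, as an engineer would, in place of code of your own. Each camera call takes 0.05 s, during which the arm holds its last target. There are 200 camera calls.

## Task

Pick up the polishing lap with the blue felt face, set its centre hole over the spindle of the blue bench machine and press it straight down past the spring catches until it snaps and sits flat, fully home on the spindle seat. Keep pressing it firmly down against the seat: the program finishes while the robot is still pressing, without letting up. Leave the red lap, the pot and the green wax bar where they are.

Things in the scene. Friction and masses are not known exactly. Their poses are not given: they have to be found in the camera images.
- blue_lap: Lap to fit, lying flat: round disc, diameter 86 mm, 6 mm thick, blue felt face up, white tubular hub in the middle. Origin: centre of the underside, z up; round, so yaw is free. Hub: 40 mm outside, 30 inside, top at z = 22 mm, so 16 mm stand above the felt to grip from above. A 3 mm thick lip at its foot narrows the through hole to 18 mm. About 0.12 kg.
- red_lap: A lap of the same shape and size with a red felt face; it may be to the left or right of the blue one. Leave it alone. Behind the two laps, from about x = 0.6 m on, stands a tall fixed polishing lathe: carry the lap straight across in front of it, not in a wide arc.
- lap_machine: Bench flat lap, fixed to the worktop: blue housing 180 x 150 mm, top at 34 mm, round grey metal flange of 80 mm diameter on it, upright steel spindle in the middle; black knob and red switch in front. Origin: underside centre, under the spindle, z up.
- spindle_seat (a point): Centre of the flat top of the flange, 44 mm above the worktop, on the spindle axis: the lap's underside centre comes here when fully home. z up.
- spindle_tip (a point): Top of the spindle, 20 mm above the seat. The spindle is 15 mm in diameter and tapers over its upper 7 mm to 6 mm at the tip.
- powder_pot: Pot with a blue lid, 56 mm in diameter, 52 mm tall, origin at the centre of its underside. Leave it alone.
- wax_bar_green: Green bar of polishing compound, 34 x 88 x 28 mm, its own y along the length, origin at the centre of its underside. Leave it alone.
- spindle_catches (a point): Point on the spindle axis 5 mm above the seat, amid four brass spring catches that stick out to 12 mm from the axis, sloped on top, flat below. The lap's lip meets them with its underside about 8.5 mm above the seat; resistance rises to 10 to 16 N near 4 mm, then drops suddenly as they spring out over the lip and pull it down the last 3 mm. Then the rigid seat stops it.

How it is judged:
On the way, in this order (a step that is already met when the one before it is completed fails the run):
1. the blue lap is threaded on the spindle: upright, its hole round the spindle below the taper's upper part (horizontal distance between blue_lap and spindle_seat below 0.005 m and z of blue_lap in the frame of spindle_seat below 0.016 m and angle between blue_lap's own z axis and vertical below 0.2 rad), for 0.1 s.
2. the blue lap has snapped past the catches and is home on the seat (horizontal distance between blue_lap and spindle_seat below 0.003 m and z of blue_lap in the frame of spindle_seat below 0.0012 m and angle between blue_lap's own z axis and vertical below 0.05 rad), for 0.2 s.
At the end, for the whole second after the job is handed in: The blue lap is home on the spindle seat (underside within 1.2 mm of the seat, centred within 3 mm, tilted less than 3 degrees, still), the robot touches it and it bears on the machine with more than 5 N through the last second; the red lap, pot and wax bar are within 20 mm of where they started (all of step 2 and linear speed of blue_lap below 0.02 m/s and contact force between blue_lap and lap_machine above 5 N and contact force between any of the fingers, the arm and blue_lap above 2 N and distance of each of red_lap, powder_pot, wax_bar_green from where it was at the start of the episode below 0.02 m); the arm keeps its last pose, push and grip.
It fails at once if the red lap, the pot or the wax bar was moved more than 30 mm (distance of any of red_lap, powder_pot, wax_bar_green from where it was at the start of the episode above 0.03 m).
It also fails if it takes over 54 s, if anything falls off the work surface, if the arm or the gripper's body presses on something with over 40 N, if the wrist force passes 120 N, or if a joint passes its speed limit or range.

## Working session

There is one attempt and no reset: what is moved stays moved. The work goes in short steps, Python scripts to look and compute and a shell command to move; the robot and the scene stay as the last step left them, time stands still between calls to the robot, and variables do not carry over. Pictures are saved under pics/ and viewed, at most 10 in all, crops included, and the job is handed in when it is done.

```bash
ls; mkdir -p pics; python3 - <<'E'
from station import bot, viewer
import cv2,numpy as np
s=bot.observe();print(s['t'],s['ee_pos'],s['ee_rot'],s['finger_gap'])
ims=[]
for n in("scene","side","wrist"):
    im=viewer.camera(n);cv2.imwrite(f"pics/{n}0.png",im[...,::-1]);i=viewer.camera_info(n);print(n,{k:np.round(v,4).tolist() for k,v in i.items() if not isinstance(v,str)})
E
```

```text
nudge.py
pics
station.py
0.0 [5.24575947e-01 3.37206859e-07 2.17431634e-01] [-2.22062356e+00 -2.22067518e+00  1.72880377e-03] 0.08552582812262215
scene {'vfov': 56.3387, 'cx': 258.2284, 'cy': 186.3981, 'dist_coeffs': [-0.0053, 0.0, 0.0, 0.0, 0.0], 'rvec': [1.7956, -0.9774, 0.6516], 'tvec': [-0.3977, 0.2314, 0.7934]}
side {'vfov': 45.1904, 'cx': 253.5955, 'cy': 190.5351, 'dist_coeffs': [-0.1319, 0.0, 0.0, 0.0, 0.0], 'rvec': [2.3142, -0.1666, 0.0864], 'tvec': [-0.5275, 0.0293, 1.5239]}
wrist {'vfov': 58.5186, 'cx': 251.1888, 'cy': 189.4903, 'dist_coeffs': [-0.0339, 0.0, 0.0, 0.0, 0.0], 'mount': [[0.0001, -0.9606, -0.278, 0.0699], [1.0, 0.0006, -0.0014, 0.0002], [0.0015, -0.278, 0.9606, -0.1539], [0.0, 0.0, 0.0, 1.0]]}
```

View pics/scene0.png

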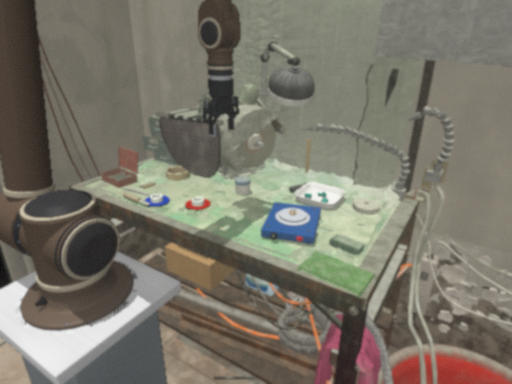

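View pics/side0.png

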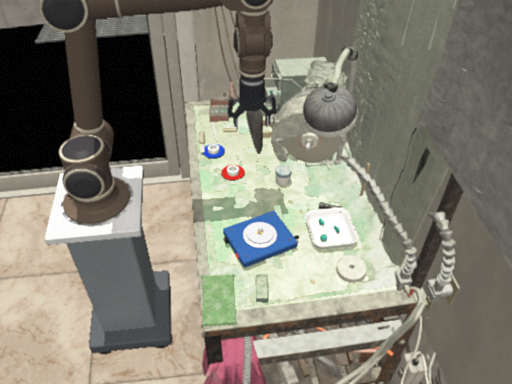

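View pics/wrist0.png

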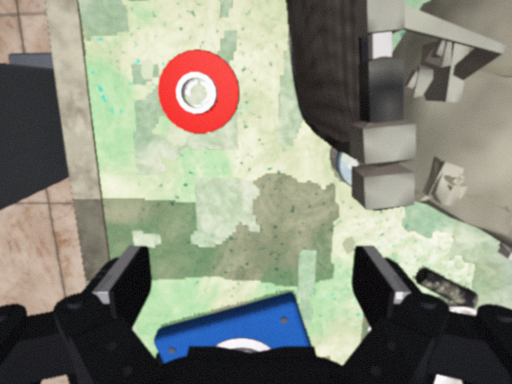

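The blue lap is at scene (157,200) and side (213,151), with red to its right at (198,203) and (233,172). The machine's flange is at scene (293,217) and side (260,233), and the pot at side (284,175). The wrist view shows the red lap at (199,92) and the machine's edge at the bottom.

```bash
cat > h.py <<'E'
import numpy as np,cv2
from scipy.spatial.transform import Rotation as R
from station import bot, viewer
def cam(n,s=None):
    i=viewer.camera_info(n);f=192/np.tan(np.radians(i['vfov'])/2)
    K=np.array([[f,0,i['cx']],[0,f,i['cy']],[0,0,1.]])
    if 'mount' in i:
        M=np.array(i['mount']);T=np.eye(4);T[:3,:3]=R.from_rotvec(s['ee_rot']).as_matrix();T[:3,3]=s['ee_pos'];W=T@M
    else:
        W=np.eye(4);W[:3,:3]=R.from_rotvec(i['rvec']).as_matrix();W[:3,3]=np.ravel(i['tvec']);W=np.linalg.inv(W)
    return K,np.array(i['dist_coeffs'],float),W
def ray(c,p):
    K,d,W=c;u=cv2.undistortPoints(np.array([[p]],float),K,d)[0,0]
    v=W[:3,:3]@[u[0],u[1],1];return W[:3,3],v/np.linalg.norm(v)
def onz(c,p,z):
    o,v=ray(c,p);return o+v*(z-o[2])/v[2]
def tri(rs):
    A=sum(np.eye(3)-np.outer(v,v) for o,v in rs);b=sum((np.eye(3)-np.outer(v,v))@o for o,v in rs)
    x=np.linalg.solve(A,b);return x,[np.linalg.norm(np.cross(x-o,v)) for o,v in rs]
def proj(c,X):
    K,d,W=c;V=np.linalg.inv(W);return cv2.projectPoints(np.array(X,float).reshape(-1,3),cv2.Rodrigues(V[:3,:3])[0],V[:3,3],K,d)[0][:,0]
E
python3 - <<'E'
from h import *
a,b=cam('scene'),cam('side')
for n,p,q in[('blue',(157,197),(213,149)),('red',(198,200),(233,171)),('spin',(293,211),(260,230)),('pot',(242,177),(284,168)),('wax',(347,240),(262,282))]:
    x,e=tri([ray(a,p),ray(b,q)]);print(n,x.round(3),np.round(e,4))
w=cam('wrist',bot.observe());print(onz(w,(199,92),.006))
E
```

```text
blue [0.411 0.193 0.018] [0.0011 0.0011]
red [0.47  0.063 0.017] [0.0007 0.0007]
spin [ 0.513 -0.262  0.054] [0.0024 0.0024]
pot [0.638 0.005 0.057] [0.0015 0.0015]
wax [ 0.491 -0.433  0.029] [0.0055 0.0055]
[0.4703332  0.06853429 0.006     ]
```

```bash
echo '[0.035,-0.0285,0,0,0.085,0.035,-0.0285,0,0,0.085,0.035,-0.0285,0,0,0.085,0.035,-0.0285,0,0,0.085,0,0,0,0,0.085]' > rows.txt && python3 nudge.py rows.txt 30
python3 - <<'E'
from h import *
s=bot.observe();im=viewer.camera('wrist');cv2.imwrite('pics/w1.png',im[...,::-1]);c=cam('wrist',s);print(s['t'],s['ee_pos'],s['ee_rot']);print(proj(c,[.411,.193,.022]))
np.save('s1.npy',np.r_[s['ee_pos'],s['ee_rot']])
E
```

```text
t: 0.78
ee_pos: [0.4093, 0.1416, 0.2183]
ee_rot: [-2.217, -2.226, -0.0]
contact_force: [0.2, -0.5, -0.1]
finger_gap: 0.085
finger_force: 0.0
0.775 [0.40930161 0.14155371 0.2183094 ] [-2.21676625e+00 -2.22563697e+00 -1.56772521e-04]
[[253.45036962 109.74727015]]
```

View pics/w1.png

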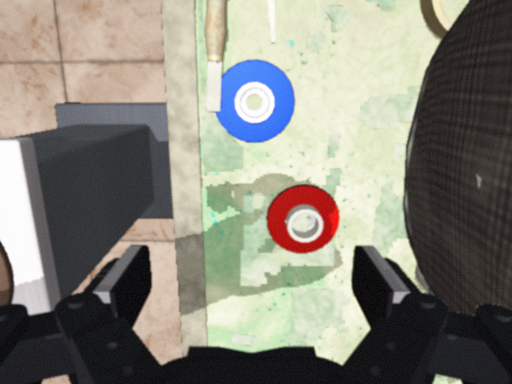

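The blue lap's hub is at (254,101), with a knife just left of it at (215,90). I'll pre-close the fingers to 55 mm so they stay over the felt. Next I'll measure the felt and hub precisely.

```bash
cat > m.py <<'E'
from h import *
def felt(im,kind='blue'):
    I=im.astype(int);r,g,b=I[...,0],I[...,1],I[...,2]
    m=((b-r>60)&(b-g>50)) if kind=='blue' else (r-b>80)&(r-g>80)
    n,l,st,ce=cv2.connectedComponentsWithStats(m.astype(np.uint8))
    k=1+np.argmax(st[1:,4]);m=(l==k).astype(np.uint8)
    cs,_=cv2.findContours(m,cv2.RETR_CCOMP,cv2.CHAIN_APPROX_NONE);cs=sorted(cs,key=len)
    cs=cs[::-1]
    return [cv2.fitEllipse(cv2.convexHull(c)) for c in cs[:2]]
E
python3 - <<'E'
from m import *
im=cv2.imread('pics/w1.png')[...,::-1];v=np.load('s1.npy');s=dict(ee_pos=v[:3],ee_rot=v[3:]);c=cam('wrist',s)
E=felt(im);print(E);print('felt',onz(c,E[0][0],.006),'hub hole~',onz(c,E[1][0],.014))
im=cv2.imread('pics/wrist0.png')[...,::-1]
E
```

```text
[((254.05712890625, 100.60420227050781), (79.95592498779297, 82.26850128173828), 2.124232053756714), ((254.19906616210938, 102.030029296875), (41.713497161865234, 42.71426010131836), 176.94473266601562)]
felt [0.41165447 0.20144529 0.006     ] hub hole~ [0.41175505 0.20025464 0.014     ]
```

```bash
echo '[0.005,0,0.04,0,0.06,0.005,0,0.03,0,0.055,0,0,0,0,0.055]' > rows.txt && python3 nudge.py rows.txt 30
python3 - <<'E'
from m import *
s=bot.observe();im=viewer.camera('wrist');cv2.imwrite('pics/w2.png',im[...,::-1]);c=cam('wrist',s);E=felt(im);print(s['ee_pos'],s['ee_rot'],s['finger_gap']);print(E)
print('felt',onz(c,E[0][0],.006),'hub',onz(c,E[1][0],.014))
v=np.load('s1.npy');c1=cam('wrist',dict(ee_pos=v[:3],ee_rot=v[3:]));E1=felt(cv2.imread('pics/w1.png')[...,::-1])
print(tri([ray(c,E[0][0]),ray(c1,E1[0][0])]))
sd=cv2.imread('pics/side0.png')[...,::-1];sc=cv2.imread('pics/scene0.png')[...,::-1]
# metres per pixel size -> height check
E
```

```text
t: 1.2
ee_pos: [0.41, 0.1489, 0.1461]
ee_rot: [-2.221, -2.219, 0.007]
contact_force: [0.3, -0.1, 0.4]
finger_gap: 0.055
finger_force: 0.0
[0.40997915 0.14892383 0.1461352 ] [-2.22114745 -2.21931601  0.00677168] 0.05498688480652308
[((254.30975341796875, 111.0987777709961), (98.52687072753906, 100.68606567382812), 1.447135329246521), ((254.32296752929688, 113.940185546875), (51.38417053222656, 52.31827163696289), 179.9669189453125)]
felt [0.4118147  0.20190454 0.006     ] hub [0.41180463 0.20009541 0.014     ]
(array([ 0.41181059,  0.20103294, -0.00901994]), [np.float64(5.097294756426058e-05), np.float64(5.097294756429254e-05)])
```

View pics/w2.png

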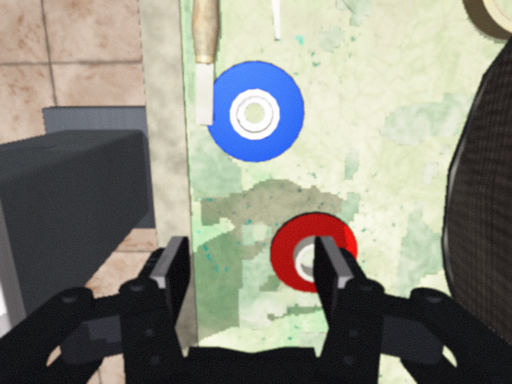

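The blue lap is at (254,111) and the knife tip at (204,120), beside the felt. The red lap, at (314,250), is well clear of the grasp spot. The hub centre is near (0.412, 0.2005).

```bash
echo '[0.026,0.001,0,0,0.055,0.0255,0.001,0,0,0.055,0,0,0.045,0,0.055,0,0,0.045,0,0.055,0,0,0,0,0.055]' > rows.txt && python3 nudge.py rows.txt 30
python3 - <<'E'
from m import *
s=bot.observe();im=viewer.camera('wrist');cv2.imwrite('pics/w3.png',im[...,::-1]);c=cam('wrist',s);print(s['ee_pos'],s['ee_rot'],s['finger_gap'])
try:
 E=felt(im);print(E,onz(c,E[0][0],.006),onz(c,E[1][0],.014))
except Exception as e:print(e)
E
```

```text
t: 1.88
ee_pos: [0.4118, 0.2004, 0.0569]
ee_rot: [-2.221, -2.22, 0.007]
contact_force: [-0.2, -0.5, 0.6]
finger_gap: 0.0549
finger_force: 0.0
[0.41180352 0.20036553 0.05694954] [-2.22129193 -2.2197203   0.00668725] 0.05494720714044908
[((252.0007781982422, 200.5120849609375), (124.6874771118164, 130.22052001953125), 90.74224853515625), ((251.8237762451172, 209.46173095703125), (68.51897430419922, 71.2198715209961), 0.05526319518685341)] [0.41202522 0.20363229 0.006     ] [0.41194335 0.2005235  0.014     ]
```

View pics/w3.png

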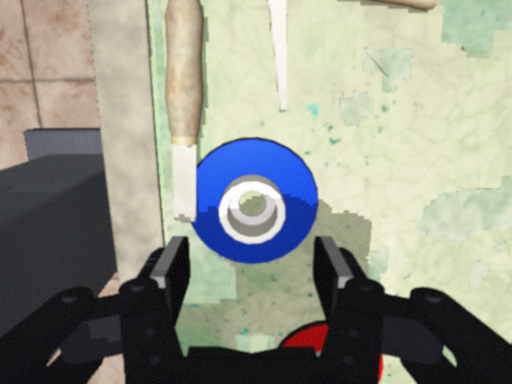

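The blue lap is at (252,205) with its felt fully visible, and the knife blade at (185,180) just reaches the felt's edge. I'll measure the hub's top rim.

```bash
python3 - <<'E'
from m import *
im=cv2.imread('pics/w3.png')[...,::-1];s=bot.observe();c=cam('wrist',s)
th=np.linspace(0,6.283,72)
circ=lambda x,y,z,r:proj(c,np.c_[x+r*np.cos(th),y+r*np.sin(th),0*th+z])
a=cv2.resize(im[...,::-1][110:300,130:370],None,fx=3,fy=3,interpolation=cv2.INTER_CUBIC)
for (x,y,z,r,col) in [(.4119,.2005,.022,.02,(0,0,255)),(.4119,.2005,.006,.043,(0,255,255)),(.4119,.2025,.022,.02,(0,255,0)),(.4119,.2025,.022,.015,(0,255,0))]:
    p=(circ(x,y,z,r)-[130,110]+.5)*3-.5
    cv2.polylines(a,[p.round().astype(int)],True,col,1)
cv2.imwrite('pics/c3.png',a)
E
```

```text
(no output)
```

View pics/c3.png

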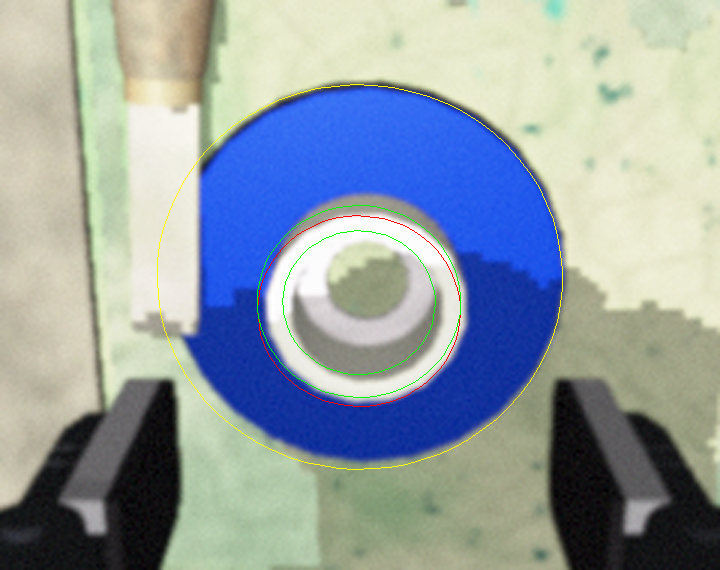

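The crop shows the hub rim centred about 1.2 mm farther in +x than my estimate, so it is near (0.413, 0.201). The knife blade overlaps the felt's left edge (crop x 130–200), so I'll turn the jaws to close along y, away from it.

```bash
python3 -c "
from station import bot, viewer;print(bot.observe()['joint_positions'])"
echo '[0,0,0,-0.175,0.055,0,0,0,-0.175,0.055,0,0,0,-0.175,0.055,0,0,0,-0.175,0.055,0,0,0,-0.175,0.055]' > rows.txt && python3 nudge.py rows.txt 30
echo '[0,0,0,-0.175,0.055,0,0,0,-0.175,0.055,0,0,0,-0.175,0.055,0,0,0,-0.17,0.055,0,0,0,0,0.055]' > rows.txt && python3 nudge.py rows.txt 30
python3 - <<'E'
from m import *
s=bot.observe();im=viewer.camera('wrist');cv2.imwrite('pics/w4.png',im[...,::-1]);c=cam('wrist',s);print(s['ee_pos'],s['ee_rot'],s['joint_positions'])
print(R.from_rotvec(s['ee_rot']).as_matrix().round(3))
th=np.linspace(0,6.283,72)
a=cv2.resize(im[...,::-1][110:300,130:370],None,fx=3,fy=3,interpolation=cv2.INTER_CUBIC)
for (z,r,col) in [(.022,.02,(0,0,255)),(.022,.015,(0,0,255)),(.006,.043,(0,255,255))]:
    p=(proj(c,np.c_[.4129+r*np.cos(th),.2012+r*np.sin(th),0*th+z])-[130,110]+.5)*3-.5
    cv2.polylines(a,[p.round().astype(int)],True,col,1)
cv2.imwrite('pics/c4.png',a)
E
```

```text
[ 4.52989517e-01  5.61595992e-02 -4.71178912e-01  1.04449586e+00
 -1.11090677e-04  2.02448723e+00]
t: 2.55
ee_pos: [0.4152, 0.2022, 0.0617]
ee_rot: [1.062, 2.953, 0.005]
contact_force: [-0.4, 0.5, 0.3]
finger_gap: 0.0549
finger_force: 0.0
t: 3.18
ee_pos: [0.4149, 0.2021, 0.0611]
ee_rot: [0.005, 3.138, 0.003]
contact_force: [0.0, 0.9, -0.0]
finger_gap: 0.0549
finger_force: 0.0
[0.41493113 0.20208965 0.06112123] [4.93799173e-03 3.13770194e+00 2.86321841e-03] [ 4.53274208e-01  5.39349431e-02 -4.68580074e-01  1.04398905e+00
 -6.75293211e-05  4.56421581e-01]
[[-1.     0.003  0.004]
 [ 0.003  1.     0.002]
 [-0.004  0.002 -1.   ]]
```

View pics/c4.png

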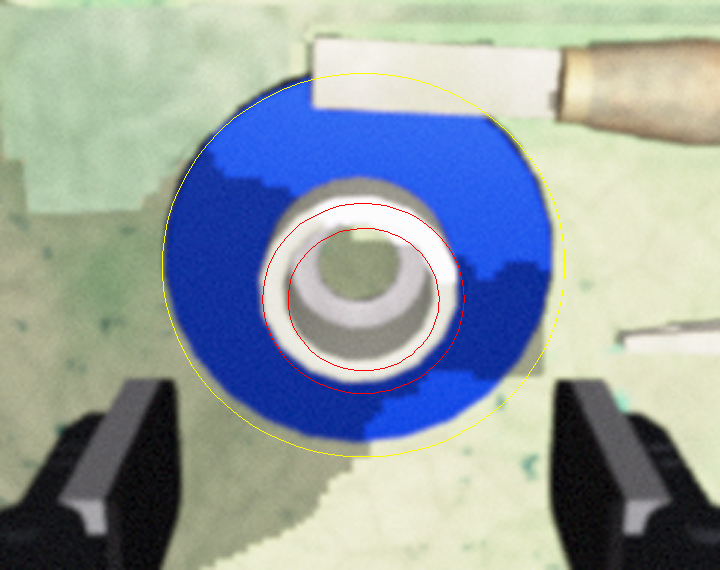

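In the crop the hub rim is at (358,290) and the blade covers only the felt's −x edge. Combining both orientations cancels the camera bias and gives a centre near (0.4126, 0.1993). I'll descend and grip.

```bash
echo '[0.0023,-0.0028,0,0,0.055,0,0,0.02,0,0.055,0,0,0.018,0,0.055,0,0,0,0,0.055]' > rows.txt && python3 nudge.py rows.txt 30
echo '[0,0,0,0,0.03,0,0,0,0,0.03,0,0,0,0,0.03,0,0,0,0,0.03]' > rows.txt && python3 nudge.py rows.txt 100
```

```text
t: 3.72
ee_pos: [0.4097, 0.1981, 0.0195]
ee_rot: [-0.003, -3.139, 0.002]
contact_force: [-0.4, 0.5, -0.3]
finger_gap: 0.0549
finger_force: 0.0
t: 4.22
ee_pos: [0.4109, 0.1988, 0.0205]
ee_rot: [0.001, 3.141, 0.0]
contact_force: [-0.2, 0.6, -0.2]
finger_gap: 0.0302
finger_force: 0.0
```

```bash
python3 - <<'E'
from m import *
s=bot.observe();im=viewer.camera('wrist');a=viewer.camera('side');b=viewer.camera('scene')
o=np.hstack([cv2.resize(im[150:384,100:400],None,fx=1.3,fy=1.3),cv2.resize(a[115:190,175:265],(365,304),interpolation=2)]);
cv2.imwrite('pics/w5.png',o[...,::-1]);print(s['ee_pos'],s['finger_gap'],s['finger_force'])
E
```

```text
[0.41085784 0.19879512 0.02048814] 0.03023642570746106 0.0
```

View pics/w5.png

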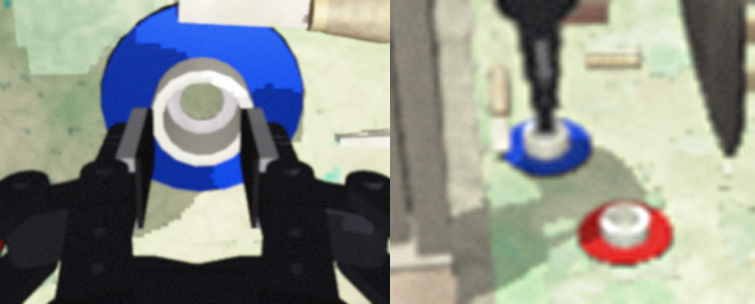

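The hub is at (201,110) in the crop, but the pads are not gripping it and seem to be above it or behind. I'll check the finger geometry against the projection.

```bash
python3 - <<'E'
from m import *
s=bot.observe();c=cam('wrist',s);T=R.from_rotvec(s['ee_rot']).as_matrix();p=np.array(s['ee_pos'])
for x in(-.011,.011):
  for z in(.014,.004,-.005):
    q=proj(c,[p+T@np.array([x,y,z]) for y in(-.015,.015)]);print(x,z,q.round().tolist())
for z in (.022,.012,.006,0):
  q=proj(c,[[.4126,.1993-.02,z],[.4126,.1993+.02,z],[.4126+.02,.1993,z],[.4126-.02,.1993,z]]);print(z,q.round().tolist())
E
```

```text
-0.011 0.014 [[224.0, 249.0], [280.0, 249.0]]
-0.011 0.004 [[223.0, 257.0], [282.0, 257.0]]
-0.011 -0.005 [[222.0, 266.0], [284.0, 266.0]]
0.011 0.014 [[224.0, 210.0], [281.0, 210.0]]
0.011 0.004 [[222.0, 217.0], [283.0, 217.0]]
0.011 -0.005 [[220.0, 223.0], [285.0, 224.0]]
0.022 [[213.0, 246.0], [295.0, 246.0], [254.0, 282.0], [254.0, 207.0]]
0.012 [[215.0, 237.0], [293.0, 237.0], [254.0, 272.0], [254.0, 200.0]]
0.006 [[216.0, 233.0], [291.0, 233.0], [253.0, 267.0], [254.0, 197.0]]
0 [[217.0, 228.0], [290.0, 228.0], [253.0, 261.0], [254.0, 193.0]]
```

The hub is where the calibration puts it. The pad tips project roughly 25 mm behind the stated tip position, so they are still above the hub. I'll reopen, go down in small guarded steps and close again.

```bash
echo '[-0.001,0.0005,0,0,0.055,0,0,0,0,0.055,0,0,0,0,0.055,0,0,0.006,0,0.055,0,0,0,0,0.055]' > rows.txt && python3 nudge.py rows.txt 30
echo '[0,0,0.004,0,0.055,0,0,0,0,0.055]' > rows.txt && python3 nudge.py rows.txt
echo '[0,0,0.003,0,0.055,0,0,0,0,0.055]' > rows.txt && python3 nudge.py rows.txt
```

```text
t: 5.0
ee_pos: [0.4112, 0.199, 0.0135]
ee_rot: [-0.001, -3.141, 0.001]
contact_force: [-0.9, -0.1, 0.6]
finger_gap: 0.0548
finger_force: 0.0
t: 5.25
ee_pos: [0.4114, 0.1991, 0.0098]
ee_rot: [-0.001, -3.141, 0.0]
contact_force: [-0.8, 0.3, -0.2]
finger_gap: 0.0552
finger_force: 0.0
t: 5.5
ee_pos: [0.4115, 0.1991, 0.007]
ee_rot: [-0.001, -3.141, 0.0]
contact_force: [1.0, 0.2, -0.1]
finger_gap: 0.0549
finger_force: 0.0
```

```bash
echo '[0,0,0.004,0,0.055,0,0,0,0,0.055]' > rows.txt && python3 nudge.py rows.txt
echo '[0,0,0.003,0,0.055,0,0,0,0,0.055]' > rows.txt && python3 nudge.py rows.txt
python3 - <<'E'
from m import *
im=viewer.camera('wrist');a=viewer.camera('side')
o=np.hstack([cv2.resize(im[150:384,100:400],None,fx=1.3,fy=1.3),cv2.resize(a[115:190,175:265],(365,304),interpolation=2)]);
cv2.imwrite('pics/w6.png',o[...,::-1])
E
```

```text
t: 5.75
ee_pos: [0.4114, 0.1991, 0.0028]
ee_rot: [-0.001, -3.141, 0.0]
contact_force: [0.3, -0.1, 0.3]
finger_gap: 0.0543
finger_force: 0.0
t: 6.0
ee_pos: [0.4115, 0.1991, -0.0001]
ee_rot: [-0.001, -3.141, 0.0]
contact_force: [-1.0, 0.2, -0.7]
finger_gap: 0.0552
finger_force: 0.0
```

View pics/w6.png

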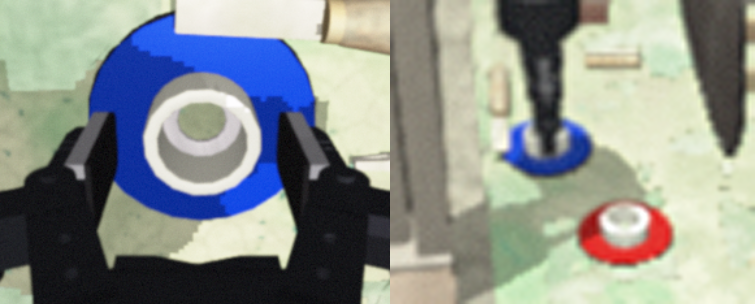

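The pads now straddle the hub with clear room each side: hub centre at (201,143) in the crop, pad tips at row 115. By scale the tips are still slightly above the rim. That uses up my picture views, so I'll go on by force and numbers.

```bash
for i in 1; do :; done
echo '[0,0,0.004,0,0.055,0,0,0,0,0.055]' > rows.txt && python3 nudge.py rows.txt | grep -E 'pos|force'
echo '[0,0,0.004,0,0.055,0,0,0,0,0.055]' > rows.txt && python3 nudge.py rows.txt | grep -E 'pos|force'
echo '[0,0,0.003,0,0.055,0,0,0,0,0.055]' > rows.txt && python3 nudge.py rows.txt | grep -E 'pos|force'
```

```text
ee_pos: [0.4114, 0.1991, -0.0042]
contact_force: [-0.0, -0.9, -0.3]
finger_force: 0.0
ee_pos: [0.4114, 0.1991, -0.0082]
contact_force: [-0.8, -0.0, 0.3]
finger_force: 0.0
ee_pos: [0.4117, 0.1992, -0.0109]
contact_force: [0.7, -0.1, 0.3]
finger_force: 0.0
```

```bash
echo '[0,0,0,0,0.03,0,0,0,0,0.03,0,0,0,0,0.03]' > rows.txt && python3 nudge.py rows.txt 30
python3 - <<'E'
from m import *
im=viewer.camera('wrist');cv2.imwrite('pics/w7.png',im[...,::-1])
g=im.astype(int).sum(2)//3
for r in(225,235,245,255,265,275,285,295): print(r,g[r,180:330:4].tolist())
E
```

```text
t: 7.22
ee_pos: [0.4135, 0.2006, -0.0084]
ee_rot: [0.001, 3.138, 0.005]
contact_force: [-1.9, 2.4, 15.2]
finger_gap: 0.0381
finger_force: 37.4
225 [77, 79, 75, 72, 77, 76, 79, 76, 78, 117, 137, 144, 144, 159, 220, 242, 242, 243, 243, 242, 242, 231, 212, 169, 158, 158, 151, 131, 113, 115, 111, 119, 116, 117, 113, 114, 113, 117]
235 [67, 71, 71, 91, 94, 93, 26, 49, 132, 150, 233, 237, 234, 232, 217, 171, 145, 146, 150, 144, 149, 193, 222, 230, 236, 252, 242, 160, 115, 25, 73, 105, 103, 117, 115, 108, 88, 86]
245 [41, 37, 95, 96, 96, 39, 19, 139, 236, 235, 230, 211, 200, 164, 150, 152, 145, 144, 151, 147, 144, 143, 146, 197, 210, 214, 232, 233, 223, 74, 20, 83, 95, 99, 68, 36, 58, 69]
255 [29, 95, 96, 101, 64, 21, 90, 233, 233, 207, 146, 216, 206, 199, 137, 151, 151, 150, 149, 142, 145, 154, 171, 210, 208, 202, 120, 230, 231, 232, 27, 15, 89, 99, 97, 64, 36, 34]
265 [91, 95, 97, 79, 17, 15, 162, 233, 232, 122, 122, 125, 199, 203, 203, 209, 213, 216, 213, 219, 210, 208, 210, 204, 161, 131, 126, 191, 233, 233, 35, 1, 28, 102, 98, 98, 66, 17]
275 [61, 166, 173, 43, 14, 13, 75, 233, 233, 173, 128, 127, 130, 134, 137, 140, 160, 179, 174, 173, 155, 142, 143, 142, 139, 133, 129, 229, 232, 226, 14, 9, 30, 109, 175, 125, 31, 23]
285 [19, 20, 28, 35, 19, 11, 14, 82, 231, 233, 226, 134, 135, 136, 136, 139, 140, 140, 144, 145, 143, 139, 141, 137, 136, 166, 235, 232, 206, 33, 11, 17, 32, 30, 29, 23, 23, 27]
295 [22, 16, 14, 25, 24, 10, 32, 75, 73, 103, 222, 233, 235, 224, 174, 152, 143, 139, 145, 145, 143, 158, 204, 237, 236, 231, 195, 110, 110, 104, 18, 8, 32, 20, 22, 21, 21, 19]
```

The hub is gripped at 38 mm with 37 N, and the tips press lightly on the felt (15 N). I'll ease that off, firm the grip and slide +x clear of the blade before lifting.

```bash
echo '[0,0,-0.002,0,0.03,0,0,0,0,0.03]' > rows.txt && python3 nudge.py rows.txt 90
echo '[-0.006,0,0,0,0.03,-0.006,0,0,0,0.03,-0.006,0,0,0,0.03,0,0,0,0,0.03]' > rows.txt && python3 nudge.py rows.txt
echo '[0,0,-0.02,0,0.03,0,0,-0.02,0,0.03,0,0,0,0,0.03]' > rows.txt && python3 nudge.py rows.txt
```

```text
t: 7.52
ee_pos: [0.4121, 0.1995, -0.008]
ee_rot: [0.001, 3.141, 0.001]
contact_force: [-1.2, -1.3, 8.4]
finger_gap: 0.0367
finger_force: 95.5
t: 8.02
ee_pos: [0.4293, 0.1995, -0.008]
ee_rot: [-0.001, -3.141, -0.001]
contact_force: [-4.9, 0.3, 11.7]
finger_gap: 0.0365
finger_force: 96.5
t: 8.4
ee_pos: [0.4304, 0.1995, 0.0319]
ee_rot: [0.001, 3.14, 0.001]
contact_force: [0.6, 0.5, -0.9]
finger_gap: 0.0364
finger_force: 93.3
```

The lap is held and lifted, with its underside 8 mm above the TCP reading. Next I'll carry it high and straight across to beside the machine.

```bash
echo '[0,0,-0.045,0,0.03,0,0,-0.045,0,0.03,0,0,-0.04,0,0.03,0,-0.025,0,0,0.03,0,-0.05,0,0,0.03]' > rows.txt && python3 nudge.py rows.txt
echo '[0,-0.05,0,0,0.03,0,-0.05,0,0,0.03,0,-0.05,0,0,0.03,0,-0.05,0,0,0.03,0,-0.05,0,0,0.03]' > rows.txt && python3 nudge.py rows.txt
echo '[-0.03,-0.025,0,0,0.03,-0.03,0,0,0,0.03,-0.023,0,0,0,0.03,0,0,0,0,0.03]' > rows.txt && python3 nudge.py rows.txt
cat >> m.py <<'E'
def flange(im,roi=None):
    I=im.astype(int);r,g,b=I[...,0],I[...,1],I[...,2]
    m=((b-r>40)&(b-g>25)).astype(np.uint8)
    n,l,st,ce=cv2.connectedComponentsWithStats(m);out=[]
    for k in range(1,n):
        if st[k,4]<150: continue
        mk=(l==k).astype(np.uint8);cs,h=cv2.findContours(mk,cv2.RETR_CCOMP,cv2.CHAIN_APPROX_NONE)
        for c,hh in zip(cs,h[0]):
            if hh[3]>=0 and len(c)>25: out.append((st[k].tolist(),cv2.fitEllipse(cv2.convexHull(c))))
        if not any(hh[3]>=0 for hh in h[0]): out.append((st[k].tolist(),None))
    return out
E
python3 - <<'E'
from m import *
for n in('scene','side'):
    print(n,flange(cv2.imread(f'pics/{n}0.png')[...,::-1]))
s=bot.observe();im=viewer.camera('wrist');cv2.imwrite('pics/w8.png',im[...,::-1]);np.save('s8.npy',np.r_[s['ee_pos'],s['ee_rot']])
print('wrist',s['ee_pos'],flange(im));c=cam('wrist',s)
print(proj(c,[[.513,-.262,.064],[.513,-.262,.044]]))
E
```

```text
t: 9.02
ee_pos: [0.4298, 0.1243, 0.1603]
ee_rot: [0.004, -3.141, 0.0]
contact_force: [0.4, -0.0, -1.1]
finger_gap: 0.0364
finger_force: 93.5
t: 9.65
ee_pos: [0.4288, -0.1273, 0.1598]
ee_rot: [-0.001, -3.14, -0.001]
contact_force: [1.2, 0.0, -1.9]
finger_gap: 0.0365
finger_force: 93.5
t: 10.15
ee_pos: [0.5129, -0.1509, 0.1591]
ee_rot: [-0.001, -3.139, -0.001]
contact_force: [-0.6, -0.4, -1.7]
finger_gap: 0.0366
finger_force: 93.5
scene [([262, 203, 58, 39, 1171], ((292.2102966308594, 216.54248046875), (19.58160972595215, 35.97109603881836), 93.98912048339844))]
side [([203, 144, 22, 14, 153], None), ([224, 211, 73, 56, 1723], ((259.5116882324219, 234.4758758544922), (27.463058471679688, 35.3745002746582), 91.618408203125))]
wrist [ 0.51289423 -0.15091659  0.15912028] [([2, 44, 341, 242, 29745], ((193.85357666015625, 174.8399658203125), (4.3854546546936035, 19.974843978881836), 52.31593322753906)), ([2, 44, 341, 242, 29745], ((122.23932647705078, 174.86813354492188), (112.90711212158203, 124.96328735351562), 126.52043914794922)), ([2, 44, 341, 242, 29745], ((25.963665008544922, 118.83870697021484), (9.599685668945312, 11.194883346557617), 130.54713439941406)), ([2, 44, 341, 242, 29745], ((151.87078857421875, 72.76933288574219), (10.713919639587402, 11.43914794921875), 152.86843872070312)), ([203, 286, 98, 41, 2137], None)]
[[105.85364739 188.36029433]
 [115.80018842 181.73117137]]
```

```bash
cat >> m.py <<'E'
from scipy.optimize import least_squares
th=np.linspace(0,2*np.pi,120)
def model(c,x,y,circs):
    P=np.vstack([np.c_[x+r*np.cos(th),y+r*np.sin(th),0*th+z] for r,z in circs])
    return cv2.fitEllipse(cv2.convexHull(proj(c,P).astype(np.float32)))
def solve(c,ctr,circs,g):
    q=least_squares(lambda v:np.array(model(c,*v,circs)[0])-ctr,g,diff_step=1e-3).x
    return q,model(c,*q,circs)
E
python3 - <<'E'
from m import *
F=[(.04,.044),(.04,.034)];L=[(.043,.006),(.043,.002)]
v=np.load('s8.npy');s=dict(ee_pos=v[:3],ee_rot=v[3:])
for n,ctr in(('scene',(292.21,216.54)),('side',(259.51,234.48)),('wrist',(122.24,174.87))):
    print(n,solve(cam(n,s),ctr,F,(.51,-.26)))
from m import felt
for n in('scene','side'):
    im=cv2.imread(f'pics/{n}0.png')[...,::-1]
    I=im.astype(int);m=((I[...,2]-I[...,0]>40)&(I[...,2]-I[...,1]>25)).astype(np.uint8)
    for kind,box in(('blue',(135,185,180,225) if n=='scene' else (195,135,230,165)),('red',(180,190,220,220) if n=='scene' else (215,160,250,185))):
        r,g,b=I[...,0],I[...,1],I[...,2]
        m=((b-r>40)&(b-g>25)) if kind=='blue' else ((r-b>50)&(r-g>50))
        m=m.astype(np.uint8);k=np.zeros_like(m);k[box[1]:box[3],box[0]:box[2]]=1
        pts=cv2.findNonZero(m*k);e=cv2.fitEllipse(cv2.convexHull(pts));print(n,kind,e,solve(cam(n),e[0],L,(.42,.15)))
# held lap rim in wrist
im=cv2.imread('pics/w8.png')[...,::-1];g=im.astype(int).min(2)
for r in range(215,315,10): print(r,np.where(g[r,190:320]>185)[0][[0,-1]]+190 if (g[r,190:320]>185).any() else None)
c=cam('wrist',s)
print(model(c,s['ee_pos'][0],s['ee_pos'][1],[(.02,s['ee_pos'][2]+.030)]))
E
```

```text
scene (array([ 0.50501725, -0.26592095]), ((292.2099914550781, 216.5399932861328), (16.333772659301758, 29.177221298217773), 93.75731658935547))
side (array([ 0.51154934, -0.26225421]), ((259.510009765625, 234.47999572753906), (22.56534194946289, 27.62763023376465), 91.73231506347656))
wrist (array([ 0.50954425, -0.25752901]), ((122.23999786376953, 174.8699951171875), (95.01448059082031, 102.27831268310547), 119.68518829345703))
scene blue ((156.4139404296875, 200.33529663085938), (10.583115577697754, 24.359294891357422), 85.75888061523438) (array([0.41180842, 0.19708072]), ((156.4139404296875, 200.33529663085938), (11.938909530639648, 27.112394332885742), 83.30757904052734))
scene red ((197.382080078125, 203.5876922607422), (10.931671142578125, 24.923112869262695), 85.70320129394531) (array([0.46939769, 0.06638126]), ((197.382080078125, 203.5876922607422), (12.584303855895996, 26.8721923828125), 85.84967041015625))
side blue ((213.2266082763672, 150.58139038085938), (14.037922859191895, 22.14358139038086), 87.27249145507812) (array([0.41157734, 0.20397417]), ((213.2266082763672, 150.58139038085938), (15.066150665283203, 23.39998435974121), 86.8679428100586))
side red ((232.524658203125, 172.02911376953125), (15.546855926513672, 23.03675651550293), 88.53230285644531) (array([0.46885125, 0.07201499]), ((232.524658203125, 172.02911376953125), (16.76072883605957, 24.660783767700195), 88.52771759033203))
215 None
225 [235 268]
235 [218 286]
245 [209 292]
255 [207 295]
265 [207 295]
275 [208 294]
285 [211 292]
295 [220 283]
305 [240 264]
((252.7991943359375, 269.7126770019531), (88.35566711425781, 98.86819458007812), 89.63629150390625)
```

```bash
python3 - <<'E'
from m import *
im=cv2.imread('pics/w8.png')[...,::-1]
for y in range(110,242,6): print(y,' '.join('%3d'%(v) for v in im[y,54:194:4].astype(int).mean(1)))
print('R-B')
for y in range(146,206,5): print(y,' '.join('%3d'%(v) for v in (im[y,84:160:3,0].astype(int)-im[y,84:160:3,2])))
E
```

```text
110 118 117 119 121 123 120 119 119 123 121 121 121 122 123 122 124 106  82  80  79  76  84  81  77  78  78  78  82  76  84  76  79  80  74  57
116 117 116 119 117 123 118 117 116 121 123 121 120 116 124 133 106  94  86  81  83  78  77  76  81  79  83  78  81  81  77  77  80  79  67  69
122 114 116 121 118 116 121 122 118 121 135 230 247 248 247 221 191 195 199 196 196 204 179 115  76  80  81  80  77  78  78  80  76  80  79  73
128 116 121 112 117 117 122 119 180 245 246 246 247 247 246 198 191 194 200 205 205 206 207 210 213 189  86  77  78  78  76  78  78  80  80  79
134 122 123 117 116 118 128 242 246 245 244 245 246 245 191 186 189 187 191 185 161 147 200 213 215 214 214 191  73  74  78  76  74  76  80  79
140 114 124 120 120 142 244 244 244 245 245 246 246 243 190 190 189 188 192 191 189 190 195 171 165 211 219 217 211 117  78  77  80  77  81  76
146 117 119 121 126 243 245 246 245 245 247 246 246 214 191 187 189 194 196 197 193 189 191 194 191 152 190 209 208 208 151  78  79  83  80  80
152 114 118 117 231 245 243 247 246 246 247 247 246 191 190 190 187 186 190 188 194 198 196 
[... 2667 characters left out ...]
  -1  -2  -4  -5  -1  -3  -3  -3  -5  -5  -2  -3  -1
176  -2  -1  -1   0  -2  -5  -2  -4  22   1  -4  -2  -2  68 108  67  -4   0  -3  -3  -2  -2  -3  -4  -3  -2
181  -1  -1  -2  -2  -2  -2  -3  -3  -7  -2   0  -3   6 127 117  25  -2  -4  -3  -5  -3  -4  -5  -2   0  -3
186   0  -1  -2  -3  -3  -3  21  -3  -2  -2  -1  -1  -1  -6  -3  -4  -5  -2  -3  -3  -2  -4  -2  -4  -5  -4
191  -1  -2  -3  -4  -4  -2  -2  -7  -3  -2   0   7 111  67  -4  -6  -2  -2  -2  -4  -1  -2  -4  -2  -2  -5
196  -2  -4  -3  -4  -5  -4  -5  -5  -2  -3   0   5  33   5  -4  -5  -3  -3  -4  -3  -4  -4  -4  -3  -2  -3
201  -4  -3  -4  -2  -3  -3  -3  -1  -4  -3  -2  -2  -2  -4  -2  -3  -3  -4  -3  -2  -4  -2  -4  -1  -2  -3
```

```bash
cat >> m.py <<'E'
def brass(im,box):
    x0,y0,x1,y1=box;I=im[y0:y1,x0:x1].astype(int);d=I[...,0]-I[...,2]
    m=(d>25).astype(np.uint8);n,l,st,ce=cv2.connectedComponentsWithStats(m)
    return [(st[k,4],(ce[k]+[x0,y0]).round(1).tolist()) for k in range(1,n) if st[k,4]>3]
E
python3 - <<'E'
from m import *
v=np.load('s8.npy');s=dict(ee_pos=v[:3],ee_rot=v[3:]);c=cam('wrist',s)
im=cv2.imread('pics/w8.png')[...,::-1]
print(brass(im,(70,140,165,225)))
for z in(.047,.049,.051):print(z,onz(c,(115.5,182),z))
for n,ctr in(('scene',(292.21,216.54)),('side',(259.51,234.48)),('wrist',(122.24,174.87))):
    for F in([(.048,.034)],[(.048,.034),(.048,.039)]): print(n,solve(cam(n,s),ctr,F,(.51,-.26)))
E
```

```text
[(np.int32(64), [110.5, 171.1]), (np.int32(73), [125.3, 178.7]), (np.int32(6), [102.7, 185.2]), (np.int32(48), [120.3, 192.8])]
0.047 [ 0.51244449 -0.26103795  0.047     ]
0.049 [ 0.51192328 -0.26021517  0.049     ]
0.051 [ 0.51140207 -0.2593924   0.051     ]
scene (array([ 0.51375461, -0.26159507]), ((292.2099914550781, 216.5399932861328), (15.574312210083008, 32.97032165527344), 93.67733001708984))
scene (array([ 0.50966976, -0.26358128]), ((292.2099914550781, 216.5399932861328), (17.25944709777832, 33.8123664855957), 93.70568084716797))
side (array([ 0.51241135, -0.25744698]), ((259.510009765625, 234.47999572753906), (24.093429565429688, 32.221092224121094), 91.71015167236328))
side (array([ 0.51200993, -0.25967347]), ((259.510009765625, 234.47999572753906), (25.344242095947266, 32.611263275146484), 91.7193603515625))
wrist (array([ 0.51177537, -0.26030016]), ((122.23999786376953, 174.8699951171875), (106.179931640625, 117.77699279785156), 128.48190307617188))
wrist (array([ 0.51096153, -0.25890873]), ((122.23999786376953, 174.8699951171875), (109.58832550048828, 119.97866821289062), 125.58406829833984))
```

The catches show clearly in the numbers: brass at (110,171), (125,179), (103,185) and (120,193). The wrist depth has a bias, though, so I'll take a second view from another side and triangulate.

```bash
echo '[-0.04,-0.04,0,0,0.03,-0.045,-0.04,0,0,0.03,0,-0.03,0,0,0.03,0,0,0,0,0.03,0,0,0,0,0.03]' > rows.txt && python3 nudge.py rows.txt
python3 - <<'E'
from m import *
s=bot.observe();im=viewer.camera('wrist');cv2.imwrite('pics/w9.png',im[...,::-1]);np.save('s9.npy',np.r_[s['ee_pos'],s['ee_rot']])
c=cam('wrist',s);p=proj(c,[.5125,-.262,.047])[0];print(s['ee_pos'],s['ee_rot'],p);x,y=p.astype(int)
print(brass(im,(x-45,max(0,y-45),x+45,y+45)))
for f in flange(im):print(f)
for yy in range(max(y-40,0),y+40,5): print(yy,' '.join('%3d'%(v) for v in im[yy,x-40:x+40:4].astype(int).mean(1)))
E
```

```text
t: 10.82
ee_pos: [0.5963, -0.2604, 0.1609]
ee_rot: [-0.002, -3.141, -0.001]
contact_force: [1.0, 0.3, -0.7]
finger_gap: 0.0364
finger_force: 93.6
[ 0.59634646 -0.26043067  0.16093924] [-1.67488783e-03 -3.14067204e+00 -1.18895618e-03] [249.84121824  72.55862827]
[(np.int32(49), [247.7, 58.4]), (np.int32(51), [264.2, 67.5]), (np.int32(53), [239.5, 75.8]), (np.int32(52), [255.8, 84.3])]
([127, 0, 239, 270, 27866], ((342.7942810058594, 136.1697235107422), (9.566994667053223, 9.950159072875977), 129.7897491455078))
([127, 0, 239, 270, 27866], ((251.68861389160156, 69.68270111083984), (130.10414123535156, 136.14205932617188), 0.8257095217704773))
([203, 286, 98, 41, 2132], None)
32 187 192 205 209 209 207 209 208 210 211 211 211 212 212 212 207 206 202 199 204
37 191 208 209 211 209 212 210 211 210 215 211 210 206 203 201 210 210 210 210 201
42 207 208 210 209 209 214 212 216 210 206 204 209 209 210 210 213 209 204 207 201
47 208 210 213 211 209 206 202 209 207 211 213 210 209 205 208 208 205 205 202 206
52 212 209 206 204 208 212 210 213 211 213 211 209 207 204 205 211 208 207 203 201
57 
[... 211 characters left out ...]
01 131 134 145 203 202 204 200 210
72 210 207 208 208 204 209 208 203 163 120 206 218 137 117 200 202 201 198 200 246
77 208 206 206 209 209 211 211 162 158 104 112 114 101 166 197 200 204 202 206 253
82 208 210 208 204 205 202 203 202 204 199 156 112 154 208 203 200 197 202 251 252
87 205 202 207 204 203 201 201 204 202 204 210 186 155 201 203 206 201 242 253 253
92 206 204 202 201 203 205 208 206 204 206 204 205 205 205 201 200 203 253 252 253
97 204 204 209 207 206 202 204 207 206 204 202 207 203 206 210 206 251 253 253 253
102 194 206 202 206 208 205 204 205 205 207 215 208 204 207 199 245 253 253 252 252
107 184 197 207 204 204 207 210 211 207 203 203 200 200 203 228 253 253 253 253 253
```

```bash
python3 - <<'E'
from m import *
g=lambda n:(lambda v:cam('wrist',dict(ee_pos=v[:3],ee_rot=v[3:])))(np.load(n))
a,b=g('s8.npy'),g('s9.npy')
print(tri([ray(a,(115.2,182)),ray(b,(251.8,71.5))]))
for z in(.030,.040,.049):print(z,onz(a,(115.2,182),z),onz(b,(251.8,71.5),z))
# held lap: rim and felt in w8/w9
for n in('w8','w9'):
    im=cv2.imread(f'pics/{n}.png')[...,::-1];m=(im.min(2)>175).astype(np.uint8);k=np.zeros_like(m);k[215:315,195:305]=1;m*=k
    N,l,st,ce=cv2.connectedComponentsWithStats(m);j=1+np.argmax(st[1:,4]);cs,_=cv2.findContours((l==j).astype(np.uint8),cv2.RETR_EXTERNAL,cv2.CHAIN_APPROX_NONE);print(n,st[j],cv2.fitEllipse(cv2.convexHull(max(cs,key=len))))
p=np.load('s9.npy')[:3]
for dz in(.015,.022,.030):print(dz,model(b,p[0],p[1],[(.02,p[2]+dz)]))
E
```

```text
(array([ 0.51189598, -0.26051622,  0.04893301]), [np.float64(5.097033406507902e-05), np.float64(5.09703340650136e-05)])
0.03 [ 0.51687002 -0.26829069  0.03      ] [ 0.51082799 -0.2605129   0.03      ]
0.04 [ 0.51426396 -0.26416764  0.04      ] [ 0.51137061 -0.26053093  0.04      ]
0.049 [ 0.51191851 -0.26045689  0.049     ] [ 0.51185897 -0.26054716  0.049     ]
w8 [ 207  222   90   85 4244] ((251.2576446533203, 263.9605407714844), (85.83126068115234, 92.91519165039062), 88.13703155517578)
w9 [ 207  222   90   85 3940] ((251.16029357910156, 264.07147216796875), (85.37122344970703, 92.80409240722656), 89.64634704589844)
0.015 ((252.6491241455078, 253.21475219726562), (81.30591583251953, 89.59199523925781), 89.613525390625)
0.022 ((252.71685791015625, 260.56451416015625), (84.41956329345703, 93.6922836303711), 89.61969757080078)
0.03 ((252.8021697998047, 269.8206481933594), (88.25936889648438, 98.85882568359375), 89.6264419555664)
```

The catches triangulate to (0.5119, −0.2605, 0.049), which matches the stated height. The held rim sits 22 mm above the TCP and about 1.5 mm toward +x of it. I'll move over the spindle and come down partway.

```bash
echo '[0.043,0.0005,0,0,0.03,0.043,0,0,0,0.03,0,0,0.035,0,0.03,0,0,0.035,0,0.03,0,0,0,0,0.03]' > rows.txt && python3 nudge.py rows.txt 110
echo '[0,0,0,0,0.03,0,0,0,0,0.03]' > rows.txt && python3 nudge.py rows.txt
```

```text
t: 11.5
ee_pos: [0.5091, -0.2585, 0.0893]
ee_rot: [0.0, -3.137, -0.003]
contact_force: [-0.6, 0.1, -0.1]
finger_gap: 0.036
finger_force: 114.0
t: 11.75
ee_pos: [0.5124, -0.2606, 0.0931]
ee_rot: [0.001, 3.139, -0.002]
contact_force: [0.7, 0.1, 0.0]
finger_gap: 0.0361
finger_force: 114.0
```

```bash
echo '[0,0,0,0,0.03,0,0,0,0,0.03,0,0,0,0,0.03]' > rows.txt && python3 nudge.py rows.txt|grep pos
echo '[0,0,0,0,0.03,0,0,0,0,0.03]' > rows.txt && python3 nudge.py rows.txt|grep pos
python3 - <<'E'
from m import *
s=bot.observe();c=cam('wrist',s);a=[]
for i in range(4):
    s=bot.observe();im=viewer.camera('wrist');print(s['t'],s['ee_pos'].round(4) if hasattr(s['ee_pos'],'round') else s['ee_pos'],s['ee_rot'])
    m=(im.min(2)>175).astype(np.uint8);k=np.zeros_like(m);k[215:315,195:305]=1;m*=k
    N,l,st,ce=cv2.connectedComponentsWithStats(m);j=1+np.argmax(st[1:,4]);cs,_=cv2.findContours((l==j).astype(np.uint8),cv2.RETR_EXTERNAL,cv2.CHAIN_APPROX_NONE);print(cv2.fitEllipse(cv2.convexHull(max(cs,key=len))))
cv2.imwrite('pics/side10.png',viewer.camera('side')[...,::-1]);cv2.imwrite('pics/scene10.png',viewer.camera('scene')[...,::-1])
E
```

```text
ee_pos: [0.5114, -0.2604, 0.0913]
ee_pos: [0.5113, -0.2604, 0.0911]
12.375 [ 0.5113 -0.2604  0.0911] [-1.37524565e-03 -3.14141955e+00 -9.50354540e-05]
((251.11636352539062, 263.9376220703125), (85.67469024658203, 92.60331726074219), 91.94707489013672)
12.425 [ 0.5113 -0.2604  0.0912] [-1.31580334e-03 -3.14152763e+00  5.33696511e-06]
((251.09423828125, 263.91571044921875), (85.76771545410156, 92.58150482177734), 91.56008911132812)
12.475 [ 0.5113 -0.2604  0.0911] [-1.29258492e-03 -3.14150787e+00 -1.01392952e-05]
((251.0642547607422, 263.9415588378906), (85.61901092529297, 92.69966125488281), 92.21115112304688)
12.525 [ 0.5113 -0.2604  0.0911] [-1.28145736e-03 -3.14150445e+00 -3.16275210e-05]
((251.1049346923828, 263.98016357421875), (85.63128662109375, 92.6388168334961), 92.4844970703125)
```

```bash
echo '[0.0009,0.0005,0.01,0,0.03,0,0,0.01,0,0.03,0,0,0,0,0.03,0,0,0,0,0.03]' > rows.txt && python3 nudge.py rows.txt|grep -E 'pos|contact'
echo '[0,0,0.004,0,0.03,0,0,0,0,0.03]' > rows.txt && python3 nudge.py rows.txt|grep -E 'pos|contact'
echo '[0,0,0.004,0,0.03,0,0,0,0,0.03]' > rows.txt && python3 nudge.py rows.txt|grep -E 'pos|contact'
```

```text
ee_pos: [0.5103, -0.2599, 0.071]
contact_force: [-0.2, -0.7, -0.4]
ee_pos: [0.5103, -0.2598, 0.067]
contact_force: [-0.3, -0.0, -1.1]
ee_pos: [0.5102, -0.2598, 0.0628]
contact_force: [0.6, 0.4, -1.3]
```

```bash
echo '[0,0,0.004,0,0.03,0,0,0,0,0.03]' > rows.txt && python3 nudge.py rows.txt|grep -E 'pos|contact'
echo '[0,0,0.003,0,0.03,0,0,0,0,0.03]' > rows.txt && python3 nudge.py rows.txt|grep -E 'pos|contact'
echo '[0,0,0.003,0,0.03,0,0,0,0,0.03]' > rows.txt && python3 nudge.py rows.txt|grep -E 'pos|contact'
```

```text
ee_pos: [0.5102, -0.2598, 0.0588]
contact_force: [-0.1, 0.6, -0.5]
ee_pos: [0.5103, -0.2598, 0.0559]
contact_force: [0.3, -1.3, -1.0]
ee_pos: [0.5103, -0.2598, 0.0529]
contact_force: [-0.9, -0.2, -1.7]
```

```bash
echo '[0,0,0.003,0,0.03,0,0,0,0,0.03]' > rows.txt && python3 nudge.py rows.txt|grep -E 'pos|contact'
echo '[0,0,0.003,0,0.03,0,0,0,0,0.03]' > rows.txt && python3 nudge.py rows.txt|grep -E 'pos|contact'
echo '[0,0,0.002,0,0.03,0,0,0,0,0.03]' > rows.txt && python3 nudge.py rows.txt|grep -E 'pos|contact'
```

```text
ee_pos: [0.5107, -0.2599, 0.0502]
contact_force: [1.2, -1.0, -0.9]
ee_pos: [0.5114, -0.2599, 0.0472]
contact_force: [4.9, 0.7, -3.0]
ee_pos: [0.5115, -0.2599, 0.0456]
contact_force: [5.4, 1.2, 0.3]
```

The taper is steering the lap toward +x (5 N), so it is on the spindle. I'll shift 2 mm that way and continue.

```bash
echo '[-0.002,0,0,0,0.03,0,0,0,0,0.03,0,0,0,0,0.03]' > rows.txt && python3 nudge.py rows.txt|grep -E 'pos|contact'
echo '[0,0,0.002,0,0.03,0,0,0,0,0.03]' > rows.txt && python3 nudge.py rows.txt|grep -E 'pos|contact|rot'
```

```text
ee_pos: [0.5122, -0.2599, 0.0451]
contact_force: [1.8, -0.6, 0.8]
ee_pos: [0.5128, -0.2601, 0.0436]
ee_rot: [0.001, 3.141, -0.001]
contact_force: [1.9, 0.4, 4.1]
```

```bash
echo '[-0.0006,0,0.002,0,0.03,0,0,0,0,0.03]' > rows.txt && python3 nudge.py rows.txt|grep -E 'pos|contact'
echo '[0,0,0.002,0,0.03,0,0,0,0,0.03]' > rows.txt && python3 nudge.py rows.txt|grep -E 'pos|contact|rot'
echo '[0,0,0.002,0,0.03,0,0,0,0,0.03]' > rows.txt && python3 nudge.py rows.txt|grep -E 'pos|contact|rot'
```

```text
ee_pos: [0.5135, -0.2603, 0.0422]
contact_force: [1.4, -0.1, 7.6]
ee_pos: [0.5139, -0.2605, 0.0409]
ee_rot: [0.001, 3.139, -0.003]
contact_force: [0.9, 0.8, 11.2]
ee_pos: [0.5119, -0.2596, 0.0363]
ee_rot: [-0.002, -3.139, -0.001]
contact_force: [-0.6, -0.3, -0.3]
```

It snapped: the force rose to 11 N, then fell to zero with a 4.6 mm drop. Now I'll press against the seat.

```bash
echo '[0,0,0.002,0,0.03,0,0,0,0,0.03,0,0,0,0,0.03]' > rows.txt && python3 nudge.py rows.txt|grep -E 'pos|contact'
echo '[0,0,0.002,0,0.03,0,0,0,0,0.03,0,0,0,0,0.03]' > rows.txt && python3 nudge.py rows.txt|grep -E 'pos|contact|rot'
```

```text
ee_pos: [0.5119, -0.2597, 0.0362]
contact_force: [-5.6, 1.7, 12.0]
ee_pos: [0.512, -0.2596, 0.0361]
ee_rot: [-0.002, -3.141, 0.001]
contact_force: [-10.1, 4.4, 25.5]
```

```bash
echo '[0.001,-0.0003,0.0005,0,0.03,0,0,0,0,0.03,0,0,0,0,0.03,0,0,0,0,0.03,0,0,0,0,0.03]' > rows.txt && python3 nudge.py rows.txt
python3 - <<'E'
from m import *
# untouched things: red lap compare before/after in the side view; lap tilt from tool pose
a=cv2.imread('pics/side0.png').astype(int);b=viewer.camera('side')[...,::-1].astype(int)
for n,(x,y) in dict(red=(233,172),pot=(284,175),wax=(262,288)).items(): print(n,np.abs(a-b)[y-14:y+14,x-14:x+14].mean().round(1))
print(bot.observe()['contact_force'],bot.observe()['t'])
E
```

```text
t: 17.92
ee_pos: [0.512, -0.2597, 0.0361]
ee_rot: [0.001, 3.14, 0.0]
contact_force: [-7.9, 6.0, 27.4]
finger_gap: 0.036
finger_force: 120.9
red 14.2
pot 39.5
wax 6.6
[-8.52680273  6.04554415 26.38328122] 17.975
```

```bash
python3 -c "
from station import bot, viewer;print(bot.close_job())"
```

```text
the job is handed in; nothing more can be done
None
```

The blue lap snapped past the catches onto the spindle seat, and I handed the job in at about 18 s with the arm still pressing it down at about 26 N; no verdict was printed, and the red lap, pot and wax bar were never approached, though my last side-camera check couldn't confirm the pot's place.

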